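# Check a brake lever stops short of its bar

## Robot

A 6-joint arm with a two-finger parallel gripper is mounted at the origin on the work surface. World frame = base frame: x ahead of the robot, y to its left, z up, the work surface at z = 0. Lengths are in mm, angles in rad, forces in N, time in s.
With the tool pointing down it reaches from about 375 to 825 mm from the base axis. Payload 5.5 kg.
Tool frame: the origin (TCP) lies midway between the tips of the shut fingers; the grasp point (between the pads) lies 19 mm behind it; z points along the fingers, y is the line along which they close (so a half turn about z gives the same grasp; the last joint's range is limited). The gripper opens to 85 mm and grips with 20 to 120 N. Pads are 22 mm wide; open, the fingers measure 114 mm over their backs; the gripper's body (76 mm by 85 mm) begins 54 mm behind the grasp point. The pads swing forward as they close: fully open they stand 13 mm farther back than shut.
Start: joints at [1.107, 0.314, -0.047, 1.21, 0, 1.571], TCP at [268.406, 536.613, 231.299] pointing down, gripper open.
Joint ranges: [-2.67, 2.67], [-0.69, 1.73], [-1.03, 1.25], [-2.08, 2.16], [-1.42, 1.45], [-3.14, 3.14]. Speed limits (rad/s): [2.39, 2.39, 3.01, 3.14, 3.14, 3.14].

## Interface

Orientations are given as a rotation vector (axis times angle).
In Python, from station import telemetry, read_camera, r gives the robot as it stands.
- The arm moves only by the tool apply_moves, never from a script. Its argument "commands" is a list of rows, each an object of numbers: "x", "y", "z": the shift along the world's x, y, z in cm; "rx", "ry", "rz": the turn, a rotation vector about the world's x, y, z in rad; "gripper": the finger opening in cm, from 0 to 8.54. In form: [{"x": .., "y": .., "z": .., "rx": .., "ry": .., "rz": .., "gripper": ..}, ...]. A call has 1 to 12 rows; each row is the pose to reach, as a shift and turn from the pose commanded when the call began; what a row does not reach only later rows make up. A row lasts 1/12 s, in which the tool goes at most 41.7 mm and 7.16 degrees, less where a joint would pass 70% of its speed; a pose out of reach is approached as far as the arm can. A call with a gripper value outside its range is refused whole. The fingers move at their own pace and stop on an object; the grip force is fixed at half the most. Time passes only in rows, so rows that repeat a pose let the fingers close. It gives the time, the measured TCP pose, the force, the opening and the grip force at its end, in the units of the state.
- telemetry.state(): the state, without advancing time (a new reading comes with each control period).
- read_camera(name): name is "scene" or "top" or "wrist"; returns a dict with "img" (480x640x3 uint8, red, green, blue), "camera_matrix" (3x3 intrinsics, pixels), "k1" (the pictures are not rectified: a ray, as slopes to the right and down, at radius r is drawn at 1 + k1 r^2 times it, then the intrinsics apply), "extrinsics" (4x4, takes a point from camera to world coordinates). Camera axes: x right, y down, z forward; pixel columns grow to the right and rows downward; lengths in mm; the calibration is good to about 2 mm. A picture is of the moment at which its call begins. There is no depth.
- r.hand_in(): hands the job in; it is judged then, once.
The state is a dict: "clock": time; "joints": joint angles; "qd": joint speeds; "joint_torque": joint torques, N m; "eef_pos": TCP position; "eef_rot": TCP orientation; "wrist_force": force on the tool from outside, world axes, zero at the start; "ft_torque": the same for the moment, N m; "opening": opening from 0.0 (shut) to 1.0 (fully open); "grip_force": force on a finger pad.
Only numpy, scipy, OpenCV 4.12 (cv2) and the standard library are available. Lean on these libraries where they do the work, as an engineer would, in place of code of your own. Each camera call takes 0.05 s, during which the arm holds its last target. There are 200 camera calls.

## Task

Check the trolley brake: with the outside of the fingers, without gripping anything, press the red hand lever in towards its bar until it stops, let it spring right back out, then press it in to its stop again. Finish while still holding the red lever in against its stop, so that I can measure the gap left to the bar. Do not force it or take hold of the lever or the bar, and leave the blue lever and the things lying about alone.

Things in the scene. Friction and masses are not known exactly. Their poses are not given: they have to be found in the camera images.
- red_stand: Fixed stand with a trolley handle and RED lever, at the left or right place, yaw within 0.45. Origin: middle of the base plate's handle line, on the table; z up. Plate 130 x 230 x 12 mm. Level bar along y, axis at x = 0, 140 mm up, y -112 to 115, carried by one post at y = -90 (40 x 34, clamp top 158 mm up). Lever on the bar's -x side at bar height; its pivot at x = -34, y = -60; free end to +y.
- red_grip: Black rubber grip on the red stand's bar, 29 mm diameter (ribs 31), 135 mm long. Origin: on the bar axis at its end nearer the pivot (stand y = -20 mm); it runs to +y. Not to be taken hold of.
- red_lever (a joint): Red lever angle, rad: 0 = fully out (sprung), grows as it is pressed towards the bar (stand +x; clockwise from above); hard stop at 0.28 (gives about 0.02 more under a strong push), still 15 mm short of the grip at the tip, more elsewhere. At the pad the spring takes 2.5 N to start, 7 N at the stop; beyond that the force rises steeply. Springs back by itself.
- red_pad (a point): Where to press: outer face (away from the bar) of the red lever's finger part, 140 mm above the table; x = -50.5, y = 112 mm from the pivot in the lever's frame. At rest at stand x = -84.5, y = 52; at the stop x = -51.5, y = 61.6 mm. Its frame is the lever's: parallel to the stand's at joint 0, turning with the lever.
- red_blade: The red lever: bent bar 10 mm thick, 18 mm high (131 to 149 mm above the table), centre line in its frame (mm): (0,0), (-22,30), (-43,80), (-48,145), 20 mm ball at the end. Origin: on the pivot, 140 mm above the table; axes parallel to the stand's at joint 0, turning with the lever.
- red_back: Black strip 4 mm thick, 12 mm high on the red lever's inner face (towards the bar), from y = 30 to 145 mm of the lever's frame. No finger may push on it. Origin and frame as red_blade.
- blue_stand: The same stand with the other handle, whose lever is BLUE: all sizes as for the red stand. To be left alone.
- blue_lever (a joint): Angle of the blue lever, rad: 0 = fully out. Must stay out.
- pot: Small terracotta-coloured pot, 72 mm across, 62 mm high, origin centre of underside. Loose; leave alone.
- wrench: Steel wrench lying flat along its x, under 200 mm long. Loose; leave alone.
- screwdriver: Screwdriver with a yellow handle lying along its x, about 200 mm long. Loose; leave alone.
- tub: Clear tub with white lid, 96 mm across, 75 mm high, origin centre of underside. Loose; leave alone.
- spray: White bottle with green cap, 52 mm across, 150 mm high, origin centre of underside. Loose; leave alone.
- tray: Black open tray 80 x 150 x 50 mm, origin centre of underside. Loose; leave alone.
- pebble: Pale round stone, 56 mm across, 28 mm high, origin centre of underside. Loose; leave alone.

How it is judged:
By the outcome, as a careful person would: the job done as asked, in the order asked, and still so for the second after the job is handed in, while the arm keeps its last pose, push and grip.
It also fails if it takes over 51 s, if anything falls off the work surface, if the arm or the gripper's body presses on something with over 40 N, if the wrist force passes 120 N, or if a joint passes its speed limit or range.

## Working session

There is one attempt and no reset: what is moved stays moved. The work goes in short steps, Python scripts to look and compute and a tool call to move; the robot and the scene stay as the last step left them, time stands still between calls to the robot, and variables do not carry over. Pictures are saved under pics/ and viewed, at most 10 in all, crops included, and the job is handed in when it is done.

Besides the shell and the picture viewer there is one more tool, called after "Request:" as name(argument=value, ...) on one line, values as JSON. apply_moves: Moves the arm, as the interface text tells. Its arguments: {"type":"object","properties":{"commands":{"type":"array","items":{"type":"object","properties":{"x":{"type":"number"},"y":{"type":"number"},"z":{"type":"number"},"rx":{"type":"number"},"ry":{"type":"number"},"rz":{"type":"number"},"gripper":{"type":"number"}}}}},"required":["commands"]}

```bash
mkdir -p pics; cat > h.py <<'E'
import numpy as np, cv2
from station import telemetry, read_camera, r
def ray(c,uv):
    K=c["camera_matrix"];p=np.array([(uv[0]-K[0][2])/K[0][0],(uv[1]-K[1][2])/K[1][1]])
    s=p.copy()
    for _ in range(30): s=p/(1+c["k1"]*(s@s))
    E=np.array(c["extrinsics"]);return E[:3,3],E[:3,:3]@np.array([s[0],s[1],1])
def onz(c,uv,z):
    o,d=ray(c,uv);return o+d*(z-o[2])/d[2]
def proj(c,P):
    E=np.array(c["extrinsics"]);q=E[:3,:3].T@(np.array(P)-E[:3,3]);s=q[:2]/q[2];s=s*(1+c["k1"]*(s@s));K=c["camera_matrix"]
    return s[0]*K[0][0]+K[0][2],s[1]*K[1][1]+K[1][2]
E
python3 - <<'E'
from h import *
print(telemetry.state())
for n in("top","scene"):
    c=read_camera(n);cv2.imwrite(f"pics/{n}0.png",c["img"][:,:,::-1]);np.save(f"{n}0.npy",c,allow_pickle=True)
    print(np.round(c["extrinsics"],2))
E
```

```text
{'clock': 0.0, 'joints': array([ 1.10704298e+00,  3.14213918e-01, -4.81166777e-02,  1.21022197e+00,
       -1.72684113e-05,  1.57080395e+00]), 'qd': array([ 0.00119238, -0.00055356,  0.00053611, -0.00032676, -0.00013659,
        0.00054167]), 'joint_torque': array([-5.00791375e-04, -5.39593434e+01,  3.39747119e+01,  1.92726671e-02,
       -4.50404411e-05, -2.94375425e-06]), 'eef_pos': array([268.11726947, 536.08003927, 230.42536387]), 'eef_rot': array([-7.21874224e-01, -3.05713341e+00,  2.69077057e-03]), 'wrist_force': array([-0.5660625 , -0.73828402,  0.20421778]), 'ft_torque': array([-0.04262682, -0.05829435,  0.0528046 ]), 'grip_force': 0.0, 'opening': 1.0038585428670952}
[[-2.00000e-02 -9.90000e-01  1.20000e-01  4.54900e+02]
 [-1.00000e+00  2.00000e-02 -1.00000e-02  7.59200e+01]
 [ 1.00000e-02 -1.20000e-01 -9.90000e-01  1.12704e+03]
 [ 0.00000e+00  0.00000e+00  0.00000e+00  1.00000e+00]]
[[ 3.80000e-01  6.70000e-01 -6.40000e-01  1.24375e+03]
 [ 9.30000e-01 -2.60000e-01  2.70000e-01 -2.25120e+02]
 [ 1.00000e-02 -7.00000e-01 -7.20000e-01  8.72930e+02]
 [ 0.00000e+00  0.00000e+00  0.00000e+00  1.00000e+00]]
```

View pics/top0.png

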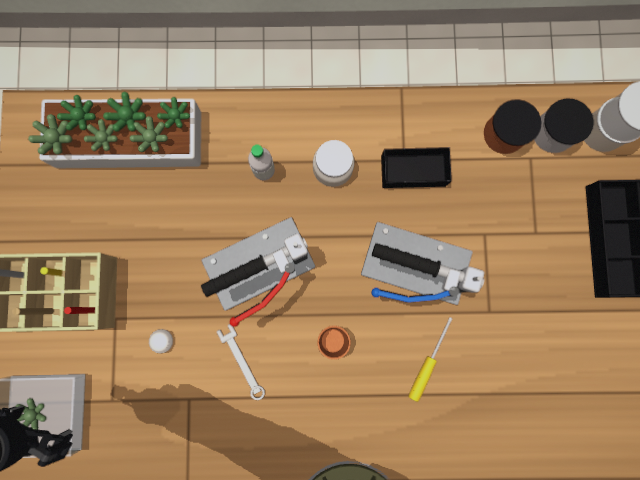

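View pics/scene0.png

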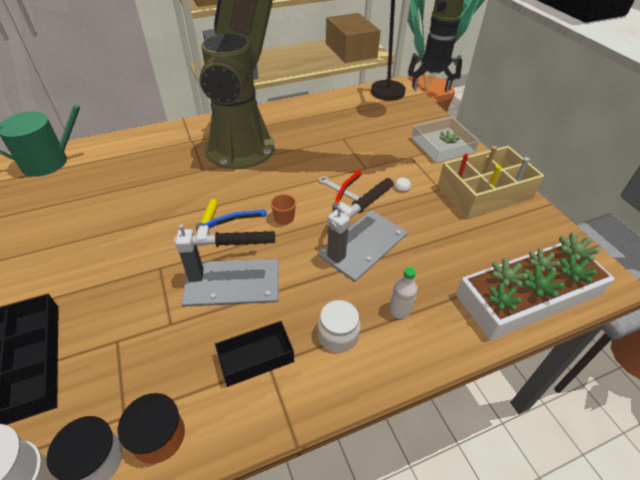

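The top view shows the red stand on the left, around (258,262), with its lever running from the pivot at about (290,266) to the ball at (235,322). The grip runs from (265,266) to (205,288). The wrench lies below the ball, at (228,335) to (257,392), and the pebble is at (160,341). The scene view agrees.

```bash
python3 - <<'E'
from h import *
def masks(n,box):
    c=np.load(f"{n}0.npy",allow_pickle=True).item();im=c["img"].astype(int);u0,v0,u1,v1=box
    roi=np.zeros(im.shape[:2],bool);roi[v0:v1,u0:u1]=1
    R,G,B=im[...,0],im[...,1],im[...,2]
    red=roi&(R>130)&(G<60)&(B<60); blk=roi&(im.max(2)<50)
    def big(m):
        k,l,s,ce=cv2.connectedComponentsWithStats(m.astype(np.uint8));i=1+s[1:,4].argmax();print(n,s[i],ce[i]);ys,xs=np.where(l==i);return np.c_[xs,ys]
    return c,big(red),big(blk)
c,red,blk=masks("top",(195,210,320,335))
g=cv2.minAreaRect(blk.astype(np.float32));print(g)
P=np.array([onz(c,p,140)[:2] for p in blk]);
rect=cv2.minAreaRect(P.astype(np.float32));print("grip rect world",rect)
m,d,=P.mean(0),np.linalg.svd(P-P.mean(0),full_matrices=False)[2][0]
if d[1]<0:d=-d
yaw=np.arctan2(-d[0],d[1]);t=(P-m)@d
print("grip mean",m,"yaw",yaw,"ext",t.min(),t.max())
# origin from grip: mid at stand y=47.5
mid=m+d*(t.min()+t.max())/2
O1=mid-d*47.5;print("O from grip",O1)
Rz=lambda a:np.array([[np.cos(a),-np.sin(a)],[np.sin(a),np.cos(a)]])
Q=np.array([onz(c,p,145)[:2] for p in red]);S=(Q-O1)@Rz(yaw)
i=S[:,1].argsort();S=S[i]
for y in range(-50,100,10):
    s=S[abs(S[:,1]-y)<5]
    if len(s):print(y,s[:,0].mean().round(1),s[:,0].min().round(1),s[:,0].max().round(1))
print("maxy",S[-1])
# scene check: ball
c2,red2,blk2=masks("scene",(325,160,395,235))
for cc,nm in((c,"top"),(c2,"scene")):
    for q in ((-82,85,140),(-34,-60,145),(0,115,140),(0,-20,140),(-84.5,52,140)):
        w=O1+Rz(yaw)@np.array(q[:2]);print(nm,q,w.round(1),np.round(proj(cc,[*w,q[2]]),1))
print("scene red top pixel",red2[red2[:,1].argmin()],"rightmost",red2[red2[:,0].argmax()])
for nm,uv in(("wrench a",(226,334)),("wrench b",(257,393)),("pebble",(160,341)),("pot",(334,340))):print(nm,onz(c,uv,10).round())
E
```

```text
top [230 273  59  53 167] [252.58083832 308.4011976 ]
top [202 255  66  41 882] [233.54875283 276.31405896]
((233.7000274658203, 276.9000244140625), (15.652474403381348, 67.52925109863281), 63.43495178222656)
grip rect world ((518.5173950195312, 229.20706176757812), (31.91264533996582, 134.64210510253906), 25.94554328918457)
grip mean [519.64844589 229.75009562] yaw 0.43023916730258027 ext -67.6451338620202 67.33586817391664
O from grip [539.52463023 186.43841905]
-50 -46.2 -50.9 -40.9
-40 -53.7 -57.4 -50.1
-30 -60.2 -62.0 -58.3
-20 -63.9 -67.6 -61.1
-10 -68.7 -70.4 -66.7
0 -72.1 -74.1 -70.5
10 -77.4 -79.7 -75.1
20 -78.0 -80.7 -72.7
30 -77.1 -81.7 -72.8
40 -77.1 -82.8 -72.9
50 -79.4 -84.7 -74.0
60 -79.3 -84.0 -75.0
70 -79.7 -85.0 -76.1
80 -82.2 -90.5 -72.8
90 -81.8 -88.7 -73.7
maxy [-81.76218033  91.7403189 ]
scene [336 170  25  32 128] [346.7265625 184.2109375]Traceback (most recent call last):
  File "<stdin>", line 29, in <module>
  File "<stdin>", line 9, in masks
  File "<stdin>", line 8, in big
ValueError: attempt to get argmax of an empty sequence
```

Request:
apply_moves(commands=[{"x":3,"y":-9,"rz":-0.2,"gripper":0},{"x":6,"y":-18,"rz":-0.4,"gripper":0},{"x":9,"y":-26,"rz":-0.6,"gripper":0},{"x":13.1,"y":-35.7,"rz":-0.85,"gripper":0},{"x":13.1,"y":-35.7,"rz":-0.85,"gripper":0},{"x":13.1,"y":-35.7,"rz":-0.85,"gripper":0},{"x":13.1,"y":-35.7,"rz":-0.85,"gripper":0},{"x":13.1,"y":-35.7,"rz":-0.85,"gripper":0},{"x":13.1,"y":-35.7,"rz":-0.85,"gripper":0},{"x":13.1,"y":-35.7,"rz":-0.85,"gripper":0},{"x":13.1,"y":-35.7,"rz":-0.85,"gripper":0},{"x":13.1,"y":-35.7,"rz":-0.85,"gripper":0}])

```text
validation failed for argument at $.co...
```

```bash
python3 - <<'E'
from h import *
s=telemetry.state();print(s["clock"],s["eef_pos"],s["eef_rot"],s["opening"],s["wrist_force"],s["joints"].round(2))
c=read_camera("wrist");cv2.imwrite("pics/w1.png",c["img"][:,:,::-1])
c=read_camera("top");cv2.imwrite("pics/t1.png",cv2.resize(c["img"][200:400,180:380,::-1],(600,600)))
E
```

```text
0.1 [268.161123   536.1545757  230.52647491] [-7.21887216e-01 -3.05716147e+00  2.36565905e-03] 1.0008049462225437 [-0.55463757 -0.32003707  0.16378497] [ 1.11  0.31 -0.05  1.21  0.    1.57]
```

View pics/w1.png

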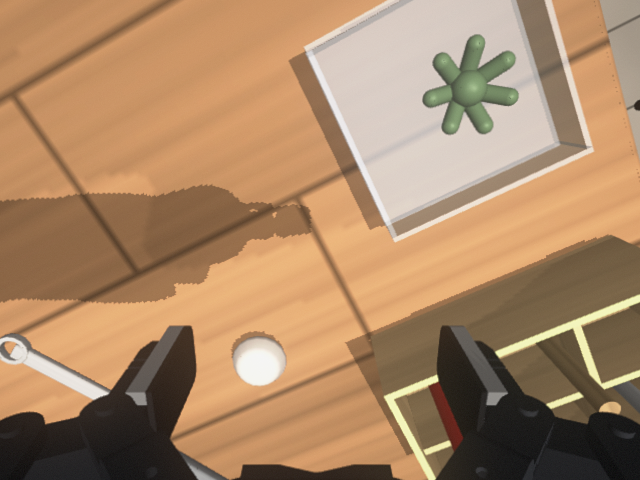

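The wrist view shows the arm still at its start pose, with the pebble at (258,360), so the move was refused. I'll resend it with every field filled in.

Request:
apply_moves(commands=[{"x":3,"y":-9,"z":0,"rx":0,"ry":0,"rz":-0.2,"gripper":0},{"x":6,"y":-18,"z":0,"rx":0,"ry":0,"rz":-0.4,"gripper":0},{"x":9,"y":-26,"z":0,"rx":0,"ry":0,"rz":-0.6,"gripper":0},{"x":13.1,"y":-35.7,"z":0,"rx":0,"ry":0,"rz":-0.85,"gripper":0},{"x":13.1,"y":-35.7,"z":0,"rx":0,"ry":0,"rz":-0.85,"gripper":0},{"x":13.1,"y":-35.7,"z":0,"rx":0,"ry":0,"rz":-0.85,"gripper":0},{"x":13.1,"y":-35.7,"z":0,"rx":0,"ry":0,"rz":-0.85,"gripper":0},{"x":13.1,"y":-35.7,"z":0,"rx":0,"ry":0,"rz":-0.85,"gripper":0},{"x":13.1,"y":-35.7,"z":0,"rx":0,"ry":0,"rz":-0.85,"gripper":0},{"x":13.1,"y":-35.7,"z":0,"rx":0,"ry":0,"rz":-0.85,"gripper":0},{"x":13.1,"y":-35.7,"z":0,"rx":0,"ry":0,"rz":-0.85,"gripper":0},{"x":13.1,"y":-35.7,"z":0,"rx":0,"ry":0,"rz":-0.85,"gripper":0}])

```text
clock: 1.2
eef_pos: [399.4, 179.7, 231.3]
eef_rot: [-1.92, -2.486, -0.001]
wrist_force: [0.2, 0.2, -0.2]
opening: 0.002
grip_force: 0.0
```

Request:
apply_moves(commands=[{"x":0,"y":0,"z":-3,"rx":0,"ry":0,"rz":0,"gripper":0},{"x":0,"y":0,"z":-6,"rx":0,"ry":0,"rz":0,"gripper":0},{"x":0,"y":0,"z":-9,"rx":0,"ry":0,"rz":0,"gripper":0},{"x":0,"y":0,"z":-10.6,"rx":0,"ry":0,"rz":0,"gripper":0},{"x":0,"y":0,"z":-10.6,"rx":0,"ry":0,"rz":0,"gripper":0},{"x":0,"y":0,"z":-10.6,"rx":0,"ry":0,"rz":0,"gripper":0}])

```text
clock: 1.7
eef_pos: [398.2, 180.7, 124.9]
eef_rot: [-1.914, -2.489, 0.003]
wrist_force: [-0.2, -1.0, 1.2]
opening: 0.002
grip_force: 0.0
```

```bash
python3 - <<'E'
from h import *
s=telemetry.state();print(s["clock"],s["eef_pos"],s["eef_rot"],s["opening"],s["wrist_force"],s["joints"].round(2))
a=read_camera("wrist")["img"];b=cv2.resize(read_camera("scene")["img"][100:260,270:470],(800,640))[:480]
cv2.imwrite("pics/m2.png",cv2.resize(np.hstack([a,b[:,:640]])[:,:,::-1],(800,300)))
E
```

```text
1.7 [398.24381335 180.729287   124.85155207] [-1.91439413 -2.48927901  0.00271557] 0.0015481320267180306 [-0.15093246 -0.97672948  1.23675607] [ 0.43  0.09 -0.58  0.9   0.    1.74]
```

View pics/m2.png

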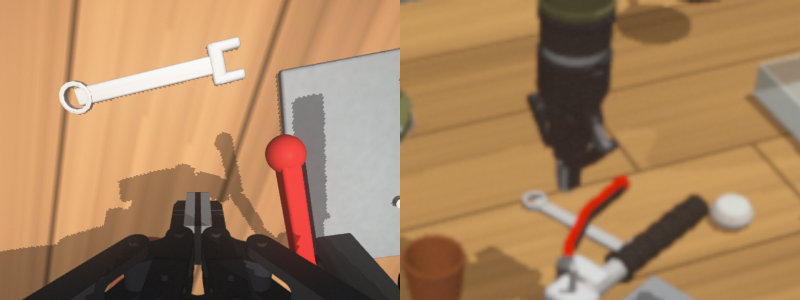

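The left half (wrist view) shows the shut fingertips at (198,210) beside the lever, ball at (286,153), on its outer side. The right half (scene view) shows the fingers well clear of the lever. Next I press gently towards stand +x.

Request:
apply_moves(commands=[{"x":1.3,"y":0.6,"z":0,"rx":0,"ry":0,"rz":0,"gripper":0},{"x":2.5,"y":1.15,"z":0,"rx":0,"ry":0,"rz":0,"gripper":0},{"x":2.8,"y":1.35,"z":0,"rx":0,"ry":0,"rz":0,"gripper":0},{"x":3.1,"y":1.55,"z":0,"rx":0,"ry":0,"rz":0,"gripper":0},{"x":3.4,"y":1.8,"z":0,"rx":0,"ry":0,"rz":0,"gripper":0},{"x":3.7,"y":2.0,"z":0,"rx":0,"ry":0,"rz":0,"gripper":0},{"x":4.0,"y":2.3,"z":0,"rx":0,"ry":0,"rz":0,"gripper":0},{"x":4.3,"y":2.5,"z":0,"rx":0,"ry":0,"rz":0,"gripper":0},{"x":4.3,"y":2.5,"z":0,"rx":0,"ry":0,"rz":0,"gripper":0},{"x":4.3,"y":2.5,"z":0,"rx":0,"ry":0,"rz":0,"gripper":0}])

```text
clock: 2.63
eef_pos: [441.6, 204.9, 125.2]
eef_rot: [-1.917, -2.487, 0.001]
wrist_force: [-6.4, 0.8, 5.3]
opening: 0.001
grip_force: 2.8
```

```bash
cat > st.py <<'E'
from h import *
import sys
O=np.array([539.5,186.4]);a=.43;R=np.array([[np.cos(a),-np.sin(a)],[np.sin(a),np.cos(a)]])
s=telemetry.state();print(s["clock"],"stand xy",(R.T@(s["eef_pos"][:2]-O)).round(1),"z",s["eef_pos"][2].round(1),"F stand",(R.T@s["wrist_force"][:2]).round(2),s["wrist_force"][2].round(2))
c=read_camera("top");im=c["img"].astype(int);m=(im[...,0]>130)&(im[...,1]<60)&(im[...,2]<60);m[:,:195]=0;m[:210]=0;m[335:]=0;m[:,320:]=0
ys,xs=np.where(m);Q=np.array([onz(c,p,147)[:2] for p in np.c_[xs,ys]]);S=(Q-O)@R-[-34,-60]
def ang(S):  # angle of the visible red top band vs lever centreline
    best=[]
    cl=[(0,0),(-22,30),(-43,80),(-48,145)]
    yy=np.array([p[1] for p in cl]);xx=np.array([p[0] for p in cl])
    cr=np.hypot(*S.T);t=np.linspace(0,145,300);cx=np.interp(t,yy,xx);rr=np.hypot(cx,t)
    ph=np.interp(cr,rr,np.arctan2(cx,t));d=np.arctan2(S[:,0],S[:,1])-ph
    return np.median(d[cr>60]),len(S)
print("lever angle",ang(S))
if len(sys.argv)>1: cv2.imwrite(sys.argv[1],np.hstack([cv2.resize(c["img"][220:340,190:330],(420,360)),cv2.resize(read_camera("wrist")["img"],(380,360))])[:,:,::-1])
E
python3 st.py
```

```text
2.6333 stand xy [-81.3  57.6] z 125.2 F stand [-5.44  3.42] 5.3
lever angle (np.float64(0.12535137990218148), 84)
```

```bash
python3 st.py pics/p3.png
```

```text
2.6833 stand xy [-81.4  57.6] z 125.2 F stand [-5.38  1.95] 4.65
lever angle (np.float64(0.12476643622970321), 85)
```

View pics/p3.png

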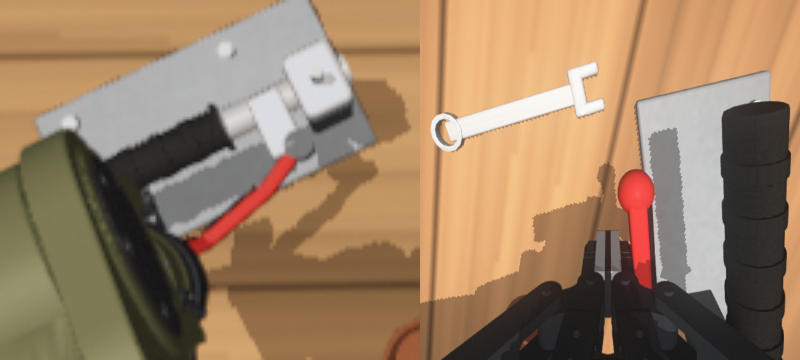

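The left half shows the red lever partly pressed from the pivot at (300,145). In the right half the finger back touches the lever's outer face at (625,250), clear of the grip at (755,200). I'll continue to near the stop.

Request:
apply_moves(commands=[{"x":0.3,"y":0.2,"z":0,"rx":0,"ry":0,"rz":0,"gripper":0},{"x":0.6,"y":0.45,"z":0,"rx":0,"ry":0,"rz":0,"gripper":0},{"x":0.9,"y":0.7,"z":0,"rx":0,"ry":0,"rz":0,"gripper":0},{"x":1.2,"y":0.95,"z":0,"rx":0,"ry":0,"rz":0,"gripper":0},{"x":1.2,"y":0.95,"z":0,"rx":0,"ry":0,"rz":0,"gripper":0},{"x":1.2,"y":0.95,"z":0,"rx":0,"ry":0,"rz":0,"gripper":0}])

```text
clock: 3.28
eef_pos: [453.3, 213.8, 125.2]
eef_rot: [-1.918, -2.487, 0.003]
wrist_force: [-6.6, -1.8, 5.9]
opening: -0.002
grip_force: 3.7
```

```bash
python3 st.py
```

```text
3.2833 stand xy [-66.9  60.9] z 125.2 F stand [-6.73  1.11] 5.9
lever angle (np.float64(0.2416131256907818), 99)
```

Request:
apply_moves(commands=[{"x":0.15,"y":0.1,"z":0,"rx":0,"ry":0,"rz":0,"gripper":0},{"x":0.27,"y":0.18,"z":0,"rx":0,"ry":0,"rz":0,"gripper":0},{"x":0.27,"y":0.18,"z":0,"rx":0,"ry":0,"rz":0,"gripper":0},{"x":0.27,"y":0.18,"z":0,"rx":0,"ry":0,"rz":0,"gripper":0}])

```text
clock: 3.67
eef_pos: [455.7, 215.5, 125.1]
eef_rot: [-1.918, -2.487, 0.003]
wrist_force: [-7.9, -2.1, 5.9]
opening: -0.0
grip_force: 4.0
```

```bash
python3 st.py
```

```text
3.6667 stand xy [-64.   61.4] z 125.1 F stand [-8.06  1.44] 5.9
lever angle (np.float64(0.26948901032929656), 98)
```

Request:
apply_moves(commands=[{"x":0.09,"y":0.05,"z":0,"rx":0,"ry":0,"rz":0,"gripper":0},{"x":0.09,"y":0.05,"z":0,"rx":0,"ry":0,"rz":0,"gripper":0},{"x":0.09,"y":0.05,"z":0,"rx":0,"ry":0,"rz":0,"gripper":0}])

```text
clock: 3.97
eef_pos: [455.9, 215.7, 125.1]
eef_rot: [-1.917, -2.486, 0.005]
wrist_force: [-9.5, -2.9, 7.5]
opening: -0.001
grip_force: 5.0
```

```bash
python3 st.py
```

```text
3.9667 stand xy [-63.8  61.4] z 125.1 F stand [-9.87  1.35] 7.52
lever angle (np.float64(0.2745446150814215), 98)
```

Request:
apply_moves(commands=[{"x":0.09,"y":0.05,"z":0,"rx":0,"ry":0,"rz":0,"gripper":0},{"x":0.09,"y":0.05,"z":0,"rx":0,"ry":0,"rz":0,"gripper":0},{"x":0.09,"y":0.05,"z":0,"rx":0,"ry":0,"rz":0,"gripper":0}])

```text
clock: 4.27
eef_pos: [456.0, 215.7, 125.0]
eef_rot: [-1.917, -2.486, 0.008]
wrist_force: [-12.0, -4.0, 10.2]
opening: -0.0
grip_force: 6.4
```

```bash
python3 st.py
```

```text
4.2667 stand xy [-63.7  61.4] z 125.0 F stand [-12.54   1.39] 10.25
lever angle (np.float64(0.2754618914828351), 101)
```

It is at the stop: force climbs while the position stays put. Now I back right off.

Request:
apply_moves(commands=[{"x":-0.6,"y":-0.4,"z":0,"rx":0,"ry":0,"rz":0,"gripper":0},{"x":-1.3,"y":-0.9,"z":0,"rx":0,"ry":0,"rz":0,"gripper":0},{"x":-2.0,"y":-1.4,"z":0,"rx":0,"ry":0,"rz":0,"gripper":0},{"x":-2.7,"y":-1.8,"z":0,"rx":0,"ry":0,"rz":0,"gripper":0},{"x":-3.4,"y":-2.2,"z":0,"rx":0,"ry":0,"rz":0,"gripper":0},{"x":-4.0,"y":-2.6,"z":0,"rx":0,"ry":0,"rz":0,"gripper":0},{"x":-4.0,"y":-2.6,"z":0,"rx":0,"ry":0,"rz":0,"gripper":0},{"x":-4.0,"y":-2.6,"z":0,"rx":0,"ry":0,"rz":0,"gripper":0},{"x":-4.0,"y":-2.6,"z":0,"rx":0,"ry":0,"rz":0,"gripper":0},{"x":-4.0,"y":-2.6,"z":0,"rx":0,"ry":0,"rz":0,"gripper":0}])

```text
clock: 5.15
eef_pos: [419.6, 191.4, 125.5]
eef_rot: [1.918, 2.488, 0.002]
wrist_force: [0.3, 0.7, 0.1]
opening: 0.004
grip_force: 0.0
```

```bash
python3 st.py pics/p4.png
```

```text
5.15 stand xy [-106.9   54.5] z 125.5 F stand [0.54 0.56] 0.11
lever angle (np.float64(-0.000872278125077508), 101)
```

View pics/p4.png

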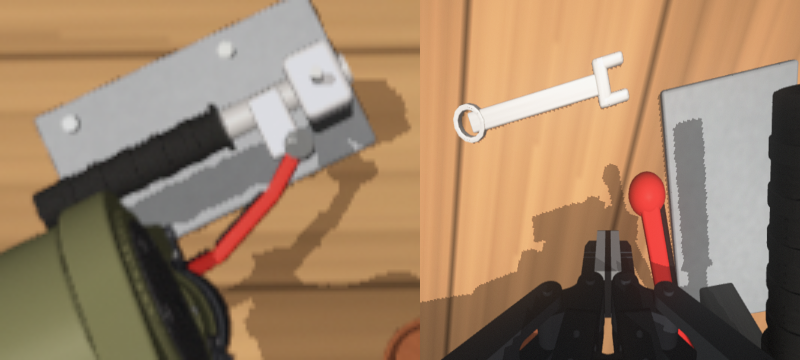

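The lever is fully out again (angle about 0). The right half shows a gap between the finger at (630,265) and the lever at (655,250). Now the second press.

Request:
apply_moves(commands=[{"x":0.6,"y":0.4,"z":0,"rx":0,"ry":0,"rz":0,"gripper":0},{"x":1.0,"y":0.6,"z":0,"rx":0,"ry":0,"rz":0,"gripper":0},{"x":1.4,"y":0.8,"z":0,"rx":0,"ry":0,"rz":0,"gripper":0},{"x":1.8,"y":1.1,"z":0,"rx":0,"ry":0,"rz":0,"gripper":0},{"x":2.2,"y":1.4,"z":0,"rx":0,"ry":0,"rz":0,"gripper":0},{"x":2.6,"y":1.7,"z":0,"rx":0,"ry":0,"rz":0,"gripper":0},{"x":3.0,"y":2.0,"z":0,"rx":0,"ry":0,"rz":0,"gripper":0},{"x":3.4,"y":2.25,"z":0,"rx":0,"ry":0,"rz":0,"gripper":0},{"x":3.7,"y":2.4,"z":0,"rx":0,"ry":0,"rz":0,"gripper":0},{"x":3.9,"y":2.55,"z":0,"rx":0,"ry":0,"rz":0,"gripper":0},{"x":3.9,"y":2.55,"z":0,"rx":0,"ry":0,"rz":0,"gripper":0},{"x":3.9,"y":2.55,"z":0,"rx":0,"ry":0,"rz":0,"gripper":0}])

```text
clock: 6.25
eef_pos: [455.2, 217.5, 124.7]
eef_rot: [-1.913, -2.484, 0.003]
wrist_force: [-11.0, 3.0, 5.7]
opening: -0.004
grip_force: 5.0
```

```bash
python3 st.py
```

```text
6.25 stand xy [-63.7  63.4] z 124.7 F stand [-8.74  7.34] 5.66
lever angle (np.float64(0.2688730962669873), 100)
```

Request:
apply_moves(commands=[{"x":0.09,"y":0.05,"z":0,"rx":0,"ry":0,"rz":0,"gripper":0},{"x":0.09,"y":0.05,"z":0,"rx":0,"ry":0,"rz":0,"gripper":0},{"x":0.09,"y":0.05,"z":0,"rx":0,"ry":0,"rz":0,"gripper":0},{"x":0.09,"y":0.05,"z":0,"rx":0,"ry":0,"rz":0,"gripper":0},{"x":0.09,"y":0.05,"z":0,"rx":0,"ry":0,"rz":0,"gripper":0},{"x":0.09,"y":0.05,"z":0,"rx":0,"ry":0,"rz":0,"gripper":0}])

```text
clock: 6.8
eef_pos: [455.5, 217.6, 124.6]
eef_rot: [-1.913, -2.484, 0.005]
wrist_force: [-12.6, 2.0, 5.9]
opening: -0.003
grip_force: 5.8
```

```bash
python3 st.py pics/p5.png
```

```text
6.8 stand xy [-63.4  63.4] z 124.6 F stand [-10.66   7.09] 5.87
lever angle (np.float64(0.27510616902547347), 104)
```

View pics/p5.png

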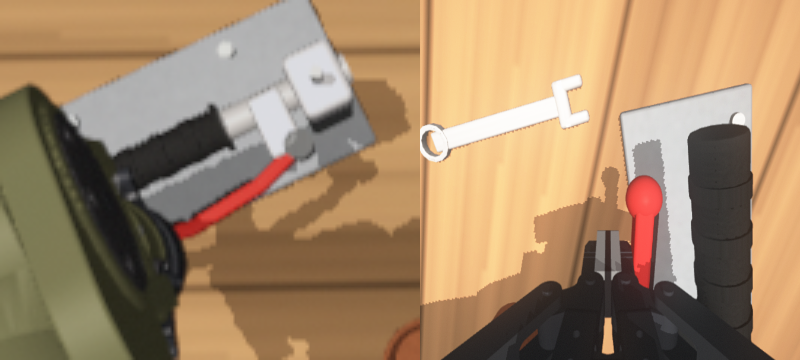

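The lever is back at its stop: angle 0.275 as in the first press, and about 10.7 N against the 7 N spring. The right half of the picture shows the finger back on the outer face at (635,265), with the gap to the grip at (720,200) open.

```bash
python3 -c "
from station import r
print(r.hand_in())"
```

```text
the job is handed in; nothing more can be done
None
```

I pressed the red lever to its stop, let it spring fully out, then pressed it in again and handed the job in with it held at the stop at about 11 N; I gripped nothing and kept clear of the blue lever and loose items.

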